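# Move the amber light shield to the other fold-down hook

## Robot

A 6-joint arm with a two-finger parallel gripper is mounted at the origin on the work surface. World frame = base frame: x ahead of the robot, y to its left, z up, the work surface at z = 0. Lengths are in m, angles in rad, forces in N, time in s.
With the tool pointing down it reaches from about 0.275 to 0.825 m from the base axis. Payload 4.9 kg.
Tool frame: the origin (TCP) lies between the finger pads; the fingertips stand 25 mm ahead of it and the grasp point (between the pads) lies 6 mm ahead of it; z points along the fingers, y is the direction in which the jaws open and shut (so a half turn about z gives the same grasp; the last joint's range is limited). The gripper opens to 85 mm and grips with 20 to 120 N. Pads are 22 mm wide; open, the fingers measure 114 mm over their backs; the gripper's body (76 mm by 85 mm) begins 54 mm behind the grasp point. The pads swing forward as they close: fully open they stand 13 mm farther back than shut.
Start: joints at [-1.434, 0.326, -0.193, 1.052, 0, 1.437], TCP at [0.147, -0.53, 0.256] pointing down, gripper open.
Joint ranges: [-2.65, 2.65], [-0.97, 1.79], [-1.3, 1.35], [-1.93, 2.1], [-1.47, 1.37], [-3.14, 3.14]. Speed limits (rad/s): [2.57, 2.57, 3.14, 3.14, 3.14, 3.14].

## Interface

Orientations are given as [roll, pitch, yaw] about the fixed x, y, z axes, in that order (R = Rz(yaw) Ry(pitch) Rx(roll)).
In Python, from cell import arm gives the robot as it stands. The module is installed in compiled form; this text tells all that it offers.
- The arm moves only by the tool drive_tool, never from a script. Its arguments are lists of equal length, an entry for each row: "dp": the shift along the tool's x, y, z in cm, a list of three; "rotation": the turn, a rotation vector about the tool's x, y, z in degrees, a list of three; "hand": the opening, from 0 (shut) to 1 (fully open). In form: {"dp": [[tx, ty, tz], ...], "rotation": [[rx, ry, rz], ...], "hand": [hand, ...]}. A call has 1 to 12 rows; each row is the pose to reach, as a shift and turn from the pose measured when the call began, along the tool's axes at that moment; what a row does not reach only later rows make up. A row lasts 1/10 s, in which the tool goes at most 50 mm and 8.59 degrees, less where a joint would pass 70% of its speed; a pose out of reach is approached as far as the arm can. A call with a gripper value outside its range is refused whole. The fingers move at their own pace and stop on an object; the grip force is fixed at half the most. Time passes only in rows, so rows that repeat a pose let the fingers close. It gives the time, the measured TCP pose, the force and the opening at its end, in the units of the state.
- arm.observe(): the state, without advancing time (a new reading comes with each control period).
- arm.grab_frame(name): name is "scene" or "top" or "wrist"; returns a dict with "img" (420x560x3 uint8, blue, green, red), "z_map" (420x560 float32, m along the optical axis (not along the pixel's ray), 0 where there is no reading), "fov_y" (degrees; the focal length in pixels is half the picture's height over the tangent of half this angle, whatever the lens; pixels are square), "cx", "cy" (the principal point, pixels), "dist_coeffs" ([k1, k2, p1, p2, k3] as OpenCV has them; the pictures are not rectified), "T" (4x4, takes a point from camera to world coordinates); the wrist camera has in their place "T_tool_cam" (4x4, takes a point from camera to tool coordinates, whose origin is the TCP and whose axes are the flange's). Camera axes: x right, y up, looking along -z (the intrinsics and any distortion apply to the point x, -y, -z); pixel columns grow to the right and rows downward; lengths in m; the calibration is good to about 2 mm. A picture is of the moment at which its call begins: read the wrist's pose just before it.
- arm.sign_off(): hands the job in, once; it reports no verdict.
The state is a dict: "clock": time; "joint_positions": joint angles; "qvel": joint speeds; "joint_efforts": joint torques, N m; "tool_pos": TCP position; "orientation": TCP orientation; "force": force on the tool from outside, world axes, zero at the start; "moment": the same for the moment, N m; "opening": finger opening in m.
Only numpy, scipy, OpenCV 4.12 (cv2) and the standard library are available. Lean on these libraries where they do the work, as an engineer would, in place of code of your own. Each camera call takes 0.05 s, during which the arm holds its last target. There are 200 camera calls.

## Task

The amber light shield of the microscope has to move from the green board to the blue one: fold the blue hook down and press it firmly home against its rubber stop (with about 10 to 15 N, never more than 25), hang the shield on it, and then fold the emptied green hook up flat against its board so that nobody catches a sleeve on it. The blue hook's true height is only roughly known, so feel your way: do not overstrain the hooks, lower the shield until the hook carries it before letting go (do not drop it or force it down), and leave the other things on the bench where they are.

Things in the scene. Friction and masses are not known exactly. Their poses are not given: they have to be found in the camera images.
- green_board: Grey upright board with green edges, 18 mm thick, 150 wide, 255 high, fixed on a dark foot (12 mm high, 150 deep, 130 wide). Origin: on the bench under the board's middle; x points out of its hook face (away from the robot at yaw 0), y along its width, z up. The shield hangs at first on its green hook.
- blue_board: The same board with blue edges and a blue hook; it stands left or right of the green one. Axes as for the green board.
- green_axis (a point): Middle of the green hook's hinge axis: 12 mm in front of the board's front face, 215 mm above the bench, 40 mm below the board's top edge. Axes as the board's; the hinge axis runs along y. The green hook is really there (no slot).
- blue_axis (a point): NOMINAL middle of the blue hook's hinge axis, same place on the blue board. The blue hook plate is screwed on through slots: the true hook sits up to 9 mm higher or lower than this point (not measured: feel for it).
- green_hook (a joint): 0 = folded up flat (arm upright), 1.571 = down (arm level along the board's x), rubber stops at both; starts down. Arm: bar 14 mm wide (y), 8 mm thick, centred on the axis, reaching 70 mm from it; its last 8 mm (62 to 70) is a 14 mm wide tip turned up, its top 26 mm above the axis with the arm level. Folded, the tip points back over the board, 22 mm above its top edge, ending 26 mm behind the axis.
- blue_hook (a joint): The same hook in blue; starts at 0 to 0.3. Both have friction hinges (0.12 N m) and stay where left. At a stop the tip yields 1 mm per 10 N: press home with 10 to 15 N; 25 N (0.037 rad past the stop) is too much. To unfold, push the tip's end outwards above the board, then press it down. To fold, pinch the tip from above and lift it along its arc till nearly upright, then push it to the board.
- shield: Amber shield, 0.18 to 0.29 kg. Origin: middle of the window's upper edge (rests on the hook arm); x across its thickness (along the arm), y width, z up. Window below origin: 44 wide, 60 mm high. Above origin: cross bar 68 wide, 10 high; on it a grip stem 24 wide (y), 10 thick, 10 to 46 mm above origin: pinch its 24 mm. Plate 110 wide, to 145 mm below. Starts 28 to 44 mm out from the axis.
- oil_bottle: Small amber bottle, 28 mm across, 60 mm high, between the boards; origin under its middle. Leave alone.
- slide_box: Blue closed slide box 85 x 100 x 32 mm; origin under its middle. Leave alone.
- dish: Closed clear petri dish, 91 mm across, 17 mm high; origin under its middle. Leave alone.
- beaker: Glass beaker 64 mm across, 75 mm high; origin under its middle. Leave alone.
- stain_jar: Amber jar with red lid, 52 mm across, 70 mm high; origin under its middle. Leave alone.
- counter: Steel hand tally counter, 52 mm across, 42 mm high; origin under its middle. Leave alone.

How it is judged:
On the way, in this order (a step that is already met when the one before it is completed fails the run):
1. the blue hook is pressed down home on its rubber stop (over 0.007 rad into it, about 6 N at the tip) while the shield still hangs on the green one (value of joint blue_hook above 1.578 rad and contact force between shield and green_board above 0.5 N and contact force between shield and the fingers below 0.1 N), for 0.1 s.
2. the shield hangs on the blue hook, let go (x of shield in the frame of blue_axis between 0.008 and 0.06 m and y of shield in the frame of blue_axis between -0.022 and 0.022 m and z of shield in the frame of blue_axis between -0.013 and 0.021 m and angle between shield's own z axis and vertical below 0.2 rad and contact force between shield and blue_board above 0.8 N and contact force between shield and the fingers below 0.1 N), for 0.2 s.
3. the emptied green hook is folded up flat (within 0.05 rad) (value of joint green_hook below 0.05 rad), for 0.2 s.
At the end, for the whole second after the job is handed in: Blue hook down (above 1.54 rad); the shield at rest on it by its window (8 to 60 mm out from the blue axis, within 22 mm sideways, -13 to +21 mm in height, tilted under 0.2 rad, carried by the blue board, not held); green hook folded up (below 0.05 rad) (all of step 2 and value of joint blue_hook above 1.54 rad and value of joint green_hook below 0.05 rad and linear speed of shield below 0.05 m/s); the robot touches nothing.
It fails at once if a hook is forced more than 0.037 rad past a stop (about 25 N at its tip) (value of joint any of green_hook, blue_hook above 1.608 rad or value of joint any of green_hook, blue_hook below -0.037 rad).
It fails at once if the arm or gripper body leans on a board with more than 25 N (contact force between the arm and green_board above 25 N or contact force between the arm and blue_board above 25 N).
It fails at once if the shield is pressed against a hook or board with more than 25 N (contact force between shield and green_board above 25 N or contact force between shield and blue_board above 25 N).
It fails at once if the shield is dropped (faster than 0.25 m/s while not held) (linear speed of shield above 0.25 m/s and contact force between shield and the fingers below 0.1 N).
It fails at once if another thing on the bench is moved by more than 20 mm (distance of any of oil_bottle, slide_box, dish, beaker, stain_jar, counter from where it was at the start of the episode above 0.02 m).
It also fails if it takes over 67 s, if anything falls off the work surface, if the arm or the gripper's body presses on something with over 40 N, if the wrist force passes 120 N, or if a joint passes its speed limit or range.

## Working session

There is one attempt and no reset: what is moved stays moved. The work goes in short steps, Python scripts to look and compute and a tool call to move; the robot and the scene stay as the last step left them, time stands still between calls to the robot, and variables do not carry over. Pictures are saved under pics/ and viewed, about 8 in all and at most 12, crops included, and the job is handed in when it is done.

Besides the shell and the picture viewer there is one more tool, called after "Call:" as name(argument=value, ...) on one line, values as JSON. drive_tool: Moves the arm, as the interface text tells. Its arguments: {"type":"object","properties":{"dp":{"type":"array"},"rotation":{"type":"array"},"hand":{"type":"array"}},"required":["dp","rotation","hand"]}

```bash
mkdir -p pics; cat > h.py <<'E'
import numpy as np, cv2
from cell import arm
from scipy.spatial.transform import Rotation as R
def pose():
    s=arm.observe(); T=np.eye(4); o=s["orientation"]
    T[:3,:3]=R.from_euler('xyz',o).as_matrix(); T[:3,3]=s["tool_pos"]; return s,T
def grab(n):
    s,T=pose(); f=arm.grab_frame(n)
    f["Tw"]=T@np.array(f["T_tool_cam"]) if n=="wrist" else np.array(f["T"])
    h,w=f["img"].shape[:2]; fl=h/2/np.tan(np.radians(f["fov_y"])/2)
    f["K"]=np.array([[fl,0,f["cx"]],[0,fl,f["cy"]],[0,0,1]]); return f
def cloud(f):
    h,w=f["z_map"].shape
    uv=np.stack(np.meshgrid(np.arange(w),np.arange(h)),-1).reshape(-1,1,2).astype(np.float32)
    n=cv2.undistortPoints(uv,f["K"],np.array(f["dist_coeffs"])).reshape(h,w,2)
    z=f["z_map"]; P=np.stack([n[...,0]*z,-n[...,1]*z,-z],-1)
    W=P@f["Tw"][:3,:3].T+f["Tw"][:3,3]; W[z==0]=np.nan; return W
E
python3 - <<'E'
from h import *
s,_=pose(); print(s)
for n in("scene","top"):
    f=grab(n); cv2.imwrite(f"pics/{n}0.png",f["img"]); np.savez(f"/tmp/{n}0.npz",img=f["img"],W=cloud(f)); print(n,f["Tw"].round(3),f["fov_y"],f["dist_coeffs"], (f["z_map"]>0).mean())
E
```

```text
{'clock': 0.0, 'joint_positions': array([-1.43421898e+00,  3.26955721e-01, -1.93588959e-01,  1.05202726e+00,
       -1.10304114e-05,  1.43659001e+00]), 'qvel': array([ 1.24995285e-03,  1.56211103e-03,  1.41773013e-05, -3.99584005e-04,
       -1.12307819e-03,  6.98263886e-04]), 'joint_efforts': array([ 2.34911698e-03, -4.43397760e+01,  2.62441921e+01,  1.52219954e-02,
       -2.18651610e-05,  4.56204248e-06]), 'tool_pos': array([ 0.14704635, -0.52940464,  0.25549345]), 'orientation': array([-3.13983153e+00, -2.26653215e-04,  2.70783475e-01]), 'force': array([ 0.31881677, -0.0174506 , -0.06720766]), 'moment': array([-0.01273042,  0.01613051, -0.00399141]), 'opening': 0.08506484012444908}
scene [[ 0.746 -0.432  0.507  1.223]
 [ 0.666  0.461 -0.586 -0.663]
 [ 0.019  0.775  0.632  0.916]
 [ 0.     0.     0.     1.   ]] 47.782795396564765 [-0.13097514  0.          0.          0.          0.        ] 0.9961692176870748
top [[-0.016  0.991 -0.136  0.416]
 [-1.    -0.016 -0.004  0.038]
 [-0.006  0.136  0.991  1.515]
 [ 0.     0.     0.     1.   ]] 46.28998651074912 [-0.1550549  0.         0.         0.         0.       ] 0.995922619047619
```

View pics/scene0.png

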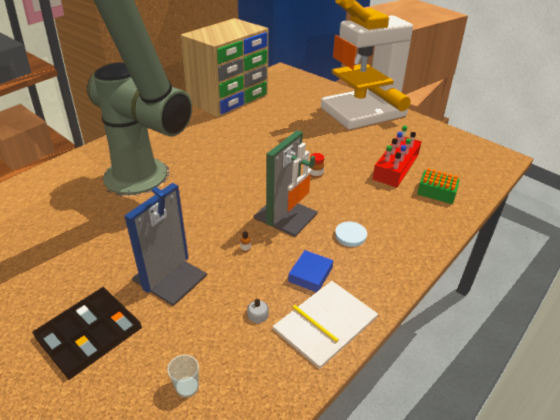

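View pics/top0.png

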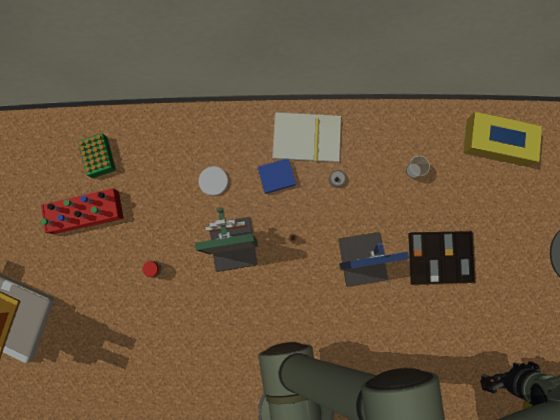

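Scene: green board at about (290,185) with the amber shield, blue board at about (160,240) with its hook up; top view: green top edge (225,243), blue (375,260), hook faces away from the robot. Now measuring boards from depth.

```bash
python3 - <<'E'
import numpy as np,cv2
C={}
for n in("scene","top"):
    d=np.load(f"/tmp/{n}0.npz"); W=d["W"]; hsv=cv2.cvtColor(d["img"],cv2.COLOR_BGR2HSV)
    H,S,V=[hsv[...,i] for i in range(3)]
    z=W[...,2]
    for name,(lo,hi),yr in(("green",(45,95),(0,.35)),("blue",(105,125),(-.35,0))):
        m=(H>=lo)&(H<=hi)&(S>70)&(W[...,0]>.3)&(W[...,0]<.75)&(W[...,1]>yr[0])&(W[...,1]<yr[1])
        e=m&(abs(z-.255)<.006); P=W[e]
        (c,sz,a)=cv2.minAreaRect(P[:,:2].astype(np.float32)*1000)
        vx,vy,x0,y0=cv2.fitLine(P[:,:2].astype(np.float32),cv2.DIST_HUBER,0,.01,.01).ravel()
        print(n,name,len(P),"z",np.median(P[:,2]).round(4),"rect",np.round(c,1),np.round(sz,1),round(a,1),"line",vx.round(3),vy.round(3),"normal yaw deg",np.degrees(np.arctan2(-vx,vy)).round(2))
        t=m&(z>.262)
        if t.sum(): Q=W[t]; print("   above",len(Q),Q.mean(0).round(4),Q.min(0).round(4),Q.max(0).round(4))
    # any thing above .262 anywhere near
    for nm,(yl,yh) in(("g",(0,.35)),("b",(-.3,-.08))):
        t=(z>.2)&(z<.32)&(W[...,0]>.35)&(W[...,0]<.7)&(W[...,1]>yl)&(W[...,1]<yh)
        Q=W[t];print("  tall",nm,len(Q),Q.min(0).round(3),Q.max(0).round(3))
E
```

```text
scene green 243 z 0.2551 rect [506.1 183.4] [ 22.1 156.6] 8.3 line 0.154 -0.988 normal yaw deg -171.14
scene blue 399 z 0.2555 rect [ 462.8 -214.9] [ 46.8 153.7] 7.1 line 0.131 -0.991 normal yaw deg -172.46
   above 121 [ 0.4823 -0.2124  0.2852] [ 0.4633 -0.219   0.2623] [ 0.4929 -0.2032  0.2972]
  tall g 1159 [0.485 0.106 0.2  ] [0.597 0.266 0.269]
  tall b 1493 [ 0.43  -0.293  0.2  ] [ 0.493 -0.136  0.297]
top green 373 z 0.2547 rect [503.5 184.1] [ 17.4 149.1] 8.8 line 0.155 -0.988 normal yaw deg -171.11
   above 1 [0.4969 0.2287 0.2627] [0.4969 0.2287 0.2627] [0.4969 0.2287 0.2627]
top blue 406 z 0.2544 rect [ 459.5 -214. ] [ 37.9 152.2] 8.2 line 0.136 -0.991 normal yaw deg -172.19
   above 64 [ 0.4777 -0.2101  0.2895] [ 0.4625 -0.2173  0.2661] [ 0.4907 -0.2039  0.3007]
  tall g 824 [0.483 0.109 0.2  ] [0.593 0.259 0.269]
  tall b 609 [ 0.43  -0.292  0.202] [ 0.491 -0.138  0.301]
```

```bash
python3 - <<'E'
import numpy as np,cv2
for n in("scene","top"):
    d=np.load(f"/tmp/{n}0.npz"); W=d["W"]; img=d["img"]; hsv=cv2.cvtColor(img,cv2.COLOR_BGR2HSV)
    H,S,V=[hsv[...,i] for i in range(3)]; z=W[...,2]
    m=(H>=105)&(H<=125)&(S>70)&(abs(z-.255)<.005)&(W[...,1]<-.1)&(W[...,1]>-.32)&(abs(W[...,1]+.2105)>.022)&(W[...,0]>.3)&(W[...,0]<.6)
    P=W[m][:,:2].astype(np.float32)
    vx,vy,x0,y0=cv2.fitLine(P,cv2.DIST_HUBER,0,.01,.01).ravel(); c,sz,a=cv2.minAreaRect(P*1000); print(n,"blue",c,sz,np.degrees(np.arctan2(-vx,vy))+180)
    for nm,c,yaw in(("g",(.5045,.1838),8.9),("b",(.4575,-.214),7.8)):
        y=np.radians(yaw); ex=np.array([np.cos(y),np.sin(y)]); ey=np.array([-ex[1],ex[0]])
        D=W[...,:2]-np.array(c); X=D@ex*1000; Y=D@ey*1000; Z=z*1000
        s=(abs(Y)<16)&(X>-40)&(X<110)&(Z>190)&(Z<320)
        if nm=="b":
            s2=s&(Z>262); 
            for i in np.argwhere(s2)[::6]: print(*[int(v) for v in(X[tuple(i)],Y[tuple(i)],Z[tuple(i)])],img[tuple(i)],end=';')
            print(); s3=s&(X>12)&(Z<262); print("front",Y[s3].mean() if s3.any() else 0, s3.sum()); 
            print("tip mean Y",Y[s2].mean(), Y[s2].min(),Y[s2].max(),Z[s2].max())
        else:
            t=(abs(Y)<40)&(X>25)&(X<90)&(Z>222)&(Z<275)
            for zl in range(222,275,6):
                q=t&(Z>=zl)&(Z<zl+6)
                if q.sum()>3: print(zl,q.sum(),"X",np.percentile(X[q],[5,50,95]).round(),"Y",np.percentile(Y[q],[5,50,95]).round())
E
```

```text
scene blue (452.8803405761719, -216.1413116455078) (26.800695419311523, 153.73086547851562) 7.580124
222 43 X [47. 56. 76.] Y [-32.  -8.  29.]
228 40 X [47. 55. 87.] Y [-26.  -7.  31.]
234 20 X [49. 57. 90.] Y [-11.  -6.   8.]
240 21 X [50. 57. 89.] Y [-11.  -3.  10.]
246 14 X [49. 55. 58.] Y [-11.  -3.   9.]
252 14 X [50. 55. 58.] Y [-12.  -8.   2.]
258 19 X [49. 56. 58.] Y [-12.   0.  12.]
264 16 X [49. 52. 57.] Y [-12.   0.  11.]
6 2 295 [107  81  66];11 3 294 [149  88  52];12 -2 296 [149  87  49];7 -7 294 [ 89  96 111];16 1 292 [149  88  51];12 -6 293 [89 62 56];20 3 290 [150  86  49];13 -5 289 [82 62 61];25 1 291 [157  91  52];18 -4 289 [96 61 47];30 2 290 [175 101  55];26 -5 290 [120  72  47];34 4 288 [100  63  46];34 -4 290 [151  88  50];33 -7 289 [96 59 43];29 -6 283 [90 58 44];26 -7 280 [114  68  45];30 5 274 [66 51 49];29 3 272 [62 45 42];27 2 269 [63 46 43];28 -2 270 [65 46 42];29 -6 269 [77 51 42];29 -7 267 [78 52 43];
front -2.235157570027893 122
tip mean Y -1.9456431301969432 -8.415569119106754 7.600814450698027 297.2352695181884
top blue (450.38531494140625, -215.35922241210938) (19.328350067138672, 152.18516540527344) 7.824997
222 41 X [32. 49. 83.] Y [-31.  -4.  30.]
228 39 X [46. 50. 59.] Y [-30.  -5.  30.]
234 15 X [46. 83. 89.] Y [-12.  -2.   6.]
240 9 X [47. 84. 89.] Y [-10.  -1.   4.]
258 14 X [46. 50. 55.] Y [-12.  -4.   8.]
264 26 X [47. 52. 56.] Y [-10.   1.  11.]
34 5 289 [83 62 51];31 5 286 [98 64 45];30 5 275 [57 44 40];27 -6 289 [74 57 58];25 -4 286 [82 54 38];23 0 290 [83 56 42];21 5 290 [81 55 40];20 6 267 [48 36 34];17 -3 293 [83 54 40];14 -3 290 [83 54 39];12 -2 294 [82 54 39];9 -3 289 [83 55 36];7 -2 289 [79 53 39];4 -1 295 [82 82 80];
front 6.514473881505995 27
tip mean Y 0.17415981244102674 -8.880880765974924 6.508413071678263 300.6876573234569
```

```bash
cat >> h.py <<'E'
B={"g":((.5045,.1838),8.9),"b":((.4515,-.2155),7.8)}
def plan(b,X,Y,z,yaw=None):
    "target TCP in board frame b (mm), z in mm; prints dp cm and rotation deg in tool axes"
    s,T=pose(); c,a=B[b]; r=np.radians(a); ex=np.array([np.cos(r),np.sin(r)]); ey=np.array([-ex[1],ex[0]])
    p=np.r_[np.array(c)+ex*X/1e3+ey*Y/1e3,z/1e3]
    Rt=R.from_euler('xyz',[np.pi,0,np.radians(a if yaw is None else yaw)])
    d=(T[:3,:3].T@(p-T[:3,3])*100).round(2); w=np.degrees((R.from_matrix(T[:3,:3]).inv()*Rt).as_rotvec()).round(1)
    print("target",p.round(4),"dp",d,"rot",w)
def where(b):
    s,T=pose(); c,a=B[b]; r=np.radians(a); D=s["tool_pos"][:2]-np.array(c)
    print("t",round(s["clock"],2),b,"X,Y,Z",np.round([1e3*(D@[np.cos(r),np.sin(r)]),1e3*(D@[-np.sin(r),np.cos(r)]),1e3*s["tool_pos"][2]],1),"F",s["force"].round(2),"open",round(s["opening"],4),"rpy",np.degrees(s["orientation"]).round(2))
E
python3 -c "
from h import *
plan('b',-40,0,297)"
```

```text
target [ 0.4119 -0.2209  0.297 ] dp [ 33.77 -22.65  -4.1 ] rot [-0.1 -0.   7.7]
```

Call:
drive_tool(dp=[[2,-1.5,-4.1],[5,-4,-4.1],[9,-6,-4.1],[13,-8.5,-4.1],[17,-11.3,-4.1],[21,-14,-4.1],[25,-16.7,-4.1],[29,-19.4,-4.1],[32,-21.5,-4.1],[33.8,-22.65,-4.1],[33.8,-22.65,-4.1],[33.8,-22.65,-4.1]], rotation=[[0,0,2],[0,0,4],[0,0,6],[0,0,7.7],[0,0,7.7],[0,0,7.7],[0,0,7.7],[0,0,7.7],[0,0,7.7],[0,0,7.7],[0,0,7.7],[0,0,7.7]], hand=[0,0,0,0,0,0,0,0,0,0,0,0])

```text
clock: 1.3
tool_pos: [0.412, -0.2206, 0.2967]
orientation: [-3.14, 0.001, 0.138]
force: [0.2, -0.4, 0.4]
opening: -0.0002
```

```bash
python3 - <<'E'
from h import *
where('b'); f=grab("wrist"); cv2.imwrite("pics/w1.png",f["img"]); print(np.array(f["T_tool_cam"]).round(3)); plan('b',-25,0,297)
W=cloud(f); np.savez("/tmp/w1.npz",W=W,img=f["img"])
E
```

```text
t 1.3 b X,Y,Z [-39.8   0.3 296.7] F [ 0.2  -0.39  0.35] open -0.0002 rpy [-1.799e+02  5.000e-02  7.880e+00]
[[-0.001  0.957  0.29   0.073]
 [ 1.     0.001  0.    -0.001]
 [-0.     0.29  -0.957 -0.118]
 [ 0.     0.     0.     1.   ]]
target [ 0.4267 -0.2189  0.297 ] dp [ 1.52 -0.02 -0.03] rot [-0.1  0.   0. ]
```

View pics/w1.png

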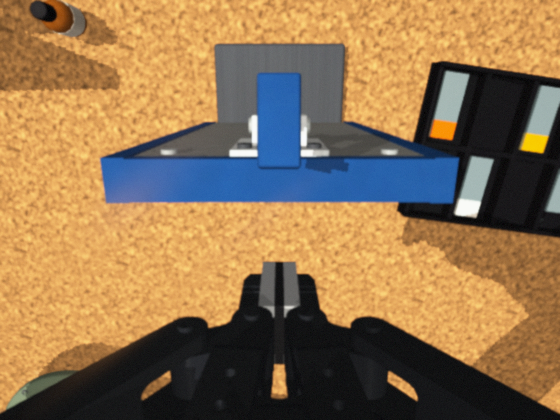

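The closed fingers (280,290) stand in line behind the blue hook's tip (279,73–167), and the board's top edge is at rows 157–202. I'll refine the numbers from this depth.

```bash
python3 - <<'E'
from h import *
d=np.load("/tmp/w1.npz");W=d["W"];hsv=cv2.cvtColor(d["img"],cv2.COLOR_BGR2HSV)
m=(hsv[...,0]>105)&(hsv[...,0]<125)&(hsv[...,1]>120)
c,a=B["b"];r=np.radians(a);D=W[...,:2]-np.array(c);X=1e3*(D@[np.cos(r),np.sin(r)]);Y=1e3*(D@[-np.sin(r),np.cos(r)]);Z=1e3*W[...,2]
t=m&(abs(Z-255)<4)&(abs(Y)>25)&(abs(X)<20)
for lo,hi in((-80,-30),(30,80)):
    q=t&(Y>lo)&(Y<hi);print("edge",np.percentile(X[q],[2,50,98]).round(1),np.median(Z[q]).round(1),Y[q].min().round(1),Y[q].max().round(1))
for row in range(70,172,6): print(row,X[row,279].round(1),Z[row,279].round(1),Y[row,[262,296]].round(1))
E
```

```text
edge [-10.7  -0.9   7.9] 255.6 -75.3 -30.0
edge [-10.   -0.3   7.8] 255.5 30.0 77.1
70 58.1 12.9 [ 18.2 -15.8]
76 39.2 289.4 [ 6.3 -4.5]
82 37.4 288.9 [ 6.3 -4.4]
88 35.6 288.9 [ 6.2 -4.4]
94 33.8 289.5 [ 6.2 -4.4]
100 32.0 289.2 [ 6.3 -4.4]
106 30.2 291.0 [ 6.3 -4.4]
112 28.4 291.7 [ 6.2 -4.5]
118 26.6 292.2 [ 6.2 -4.5]
124 24.7 292.3 [ 6.3 -4.4]
130 23.0 293.7 [ 6.2 -4.5]
136 21.1 293.5 [ 6.3 -4.4]
142 19.2 293.0 [ 6.3 -4.4]
148 17.5 294.7 [ 6.3 -4.5]
154 15.7 295.1 [ 6.3 -4.5]
160 13.7 294.9 [ 6.3 -4.5]
166 11.9 295.4 [ 6.3 -4.5]
```

Call:
drive_tool(dp=[[2,0,0],[3.2,0,0],[4.2,0,0],[5.2,0,0],[6.2,0,0],[7.2,0,0],[8,0,0],[8.5,0,0],[8.5,0,0]], rotation=[[0,0,0],[0,0,0],[0,0,0],[0,0,0],[0,0,0],[0,0,0],[0,0,0],[0,0,0],[0,0,0]], hand=[0,0,0,0,0,0,0,0,0])

```text
clock: 2.25
tool_pos: [0.4964, -0.2093, 0.2963]
orientation: [-3.139, 0.001, 0.137]
force: [-1.2, -1.2, -2.0]
opening: -0.0001
```

```bash
python3 - <<'E'
from h import *
where('b'); f=grab("wrist"); cv2.imwrite("pics/w2.png",f["img"]); W=cloud(f);hsv=cv2.cvtColor(f["img"],cv2.COLOR_BGR2HSV)
m=(hsv[...,0]>105)&(hsv[...,0]<125)&(hsv[...,1]>100)
c,a=B["b"];r=np.radians(a);D=W[...,:2]-np.array(c);X=1e3*(D@[np.cos(r),np.sin(r)]);Y=1e3*(D@[-np.sin(r),np.cos(r)]);Z=1e3*W[...,2]
q=m&(X>20)&(X<110)&(abs(Y)<15)&(Z>200)
for x in range(20,110,6):
    k=q&(X>=x)&(X<x+6)
    if k.sum()>3: print(x,k.sum(),np.percentile(Z[k],[5,50,95]).round(1))
E
```

```text
t 2.25 b X,Y,Z [4.530e+01 1.000e-01 2.963e+02] F [-1.19 -1.23 -1.97] open -0.0001 rpy [-1.7987e+02  6.0000e-02  7.8400e+00]
50 28 [278.1 279.3 279.8]
56 407 [280.  281.8 283.4]
62 813 [273.9 278.1 282.3]
68 692 [265.7 269.8 273.8]
74 442 [259.6 262.6 265.8]
```

Call:
drive_tool(dp=[[0,0,-1],[0,0,-2],[1,0,-2],[1.8,0,-2],[2.2,0,-0.9],[2.5,0,-0.3],[3,0,0.3],[3.5,0,1],[3.8,0,1.5],[3.8,0,1.5]], rotation=[[0,0,0],[0,0,0],[0,0,0],[0,0,0],[0,0,0],[0,0,0],[0,0,0],[0,0,0],[0,0,0],[0,0,0]], hand=[0,0,0,0,0,0,0,0,0,0])

```text
clock: 3.3
tool_pos: [0.5338, -0.2037, 0.28]
orientation: [-3.138, 0.002, 0.137]
force: [0.7, -0.0, 0.6]
opening: 0.0002
```

```bash
python3 -c "
from h import *
where('b')"
```

```text
t 3.3 b X,Y,Z [ 83.2   0.5 280. ] F [ 0.67 -0.03  0.57] open 0.0002 rpy [-1.7981e+02  1.3000e-01  7.8600e+00]
```

Call:
drive_tool(dp=[[0.1,0,0.2],[0.2,0,0.4],[0.2,0,0.5]], rotation=[[0,0,0],[0,0,0],[0,0,0]], hand=[0,0,0])

```text
clock: 3.6
tool_pos: [0.5357, -0.2034, 0.2746]
orientation: [-3.138, 0.003, 0.137]
force: [1.6, -0.0, 2.7]
opening: -0.0002
```

Call:
drive_tool(dp=[[0,0,0.1],[0,0,0.2],[0,0,0.2]], rotation=[[0,0,0],[0,0,0],[0,0,0]], hand=[0,0,0])

```text
clock: 3.9
tool_pos: [0.5355, -0.2034, 0.2725]
orientation: [-3.138, 0.003, 0.137]
force: [0.8, 0.7, 1.6]
opening: 0.0001
```

Not yet at the stop; continuing in 1 mm steps.

Call:
drive_tool(dp=[[0,0,0.1],[0,0,0.1]], rotation=[[0,0,0],[0,0,0]], hand=[0,0])

```text
clock: 4.1
tool_pos: [0.5357, -0.2034, 0.2718]
orientation: [-3.138, 0.002, 0.137]
force: [1.4, 0.9, 3.2]
opening: -0.0002
```

Call:
drive_tool(dp=[[0,0,0.1],[0,0,0.1]], rotation=[[0,0,0],[0,0,0]], hand=[0,0])

```text
clock: 4.3
tool_pos: [0.5358, -0.2035, 0.2714]
orientation: [-3.139, 0.002, 0.137]
force: [0.1, 0.6, 5.8]
opening: -0.0003
```

Call:
drive_tool(dp=[[0,0,0.13],[0,0,0.13],[0,0,0.13]], rotation=[[0,0,0],[0,0,0],[0,0,0]], hand=[0,0,0])

```text
clock: 4.6
tool_pos: [0.536, -0.2035, 0.271]
orientation: [-3.139, 0.001, 0.137]
force: [-0.6, 1.9, 7.1]
opening: -0.0
```

```bash
python3 -c "
from h import *
where('b')"
```

```text
t 4.6 b X,Y,Z [ 85.3   0.5 271. ] F [-0.58  1.88  7.15] open -0.0 rpy [-1.7986e+02  4.0000e-02  7.8600e+00]
```

Call:
drive_tool(dp=[[0,0,0.18],[0,0,0.18],[0,0,0.18]], rotation=[[0,0,0],[0,0,0],[0,0,0]], hand=[0,0,0])

```text
clock: 4.9
tool_pos: [0.5361, -0.2036, 0.2705]
orientation: [-3.14, -0.001, 0.137]
force: [-0.4, 1.3, 10.1]
opening: 0.0002
```

Call:
drive_tool(dp=[[0,0,0.22],[0,0,0.22],[0,0,0.22],[0,0,0.22]], rotation=[[0,0,0],[0,0,0],[0,0,0],[0,0,0]], hand=[0,0,0,0])

```text
clock: 5.3
tool_pos: [0.5363, -0.2036, 0.2701]
orientation: [-3.141, -0.002, 0.137]
force: [-1.2, 1.5, 12.4]
opening: -0.0001
```

```bash
python3 -c "
from h import *
plan('g',52,0,345)"
```

```text
target [0.5559 0.1918 0.345 ] dp [  7.37 -38.9   -7.47] rot [-0.  -0.1 -1. ]
```

Call:
drive_tool(dp=[[0,0,-2],[0,0,-5.5],[0.8,-4,-7.5],[1.5,-8.5,-7.5],[2.5,-13,-7.5],[3.4,-17.5,-7.5],[4.2,-22,-7.5],[5,-26.5,-7.5],[5.9,-31,-7.5],[6.7,-35.5,-7.5],[7.37,-38.9,-7.5],[7.37,-38.9,-7.5]], rotation=[[0,0,0],[0,0,0],[0,0,-1],[0,0,-1],[0,0,-1],[0,0,-1],[0,0,-1],[0,0,-1],[0,0,-1],[0,0,-1],[0,0,-1],[0,0,-1]], hand=[0,0,0.7,0.7,0.7,0.7,0.7,0.7,0.7,0.7,0.7,0.7])

```text
clock: 6.5
tool_pos: [0.558, 0.1798, 0.3442]
orientation: [-3.13, 0.0, 0.182]
force: [-0.1, -0.1, -0.9]
opening: 0.0599
```

```bash
cat >> h.py <<'E'
def bf(W,b):
    c,a=B[b];r=np.radians(a);D=W[...,:2]-np.array(c);return 1e3*(D@[np.cos(r),np.sin(r)]),1e3*(D@[-np.sin(r),np.cos(r)]),1e3*W[...,2]
E
python3 - <<'E'
from h import *
where('g'); f=grab("wrist"); cv2.imwrite("pics/w3.png",f["img"]); W=cloud(f); X,Y,Z=bf(W,'g'); np.savez("/tmp/w3.npz",W=W,img=f["img"])
for lo in range(215,275,6):
    q=(Z>lo)&(Z<=lo+6)&(X>25)&(X<110)&(abs(Y)<60)
    if q.sum()>5: print(lo,q.sum(),"X",np.percentile(X[q],[2,50,98]).round(1),"Y",np.percentile(Y[q],[2,50,98]).round(1))
q=(abs(Z-255)<4)&(abs(X)<25)&(abs(Y)<90)
print("edge",np.percentile(X[q],[2,50,98]).round(1),Y[q].min(),Y[q].max())
for l,h in((-75,-40),(40,75)): k=q&(Y>l)&(Y<h);print(k.sum(),np.percentile(X[k],[5,50,95]) if k.any() else '')
E
```

```text
t 6.5 g X,Y,Z [ 52.2 -12.2 344.2] F [-0.06 -0.05 -0.89] open 0.0599 rpy [-179.35    0.     10.4 ]
215 906 X [25.5 64.4 89.7] Y [-27.6   1.3  29.3]
221 317 X [25.3 55.6 89.9] Y [-29.6   1.5  34.3]
227 1116 X [45.6 51.8 89.8] Y [-30.8  -0.4  34.9]
233 150 X [55.  55.6 89.9] Y [-9.1  1.2 12.9]
239 434 X [55.  84.6 89.8] Y [-8.5  1.  11.5]
245 128 X [54.7 55.4 56.1] Y [-9.8  1.6 13. ]
251 135 X [54.7 55.5 56. ] Y [-9.9  1.6 12.8]
257 144 X [54.5 55.5 56. ] Y [-9.5  1.9 13.1]
263 750 X [46.  51.1 55.6] Y [-9.5  2.1 13.7]
edge [-9.8  0.7  9.4] -59.97299184961886 78.01936040648364
852 [-9.53802776 -0.04266715  8.61686274]
354 [-5.36381697  5.48361404  9.99045   ]
```

View pics/w3.png

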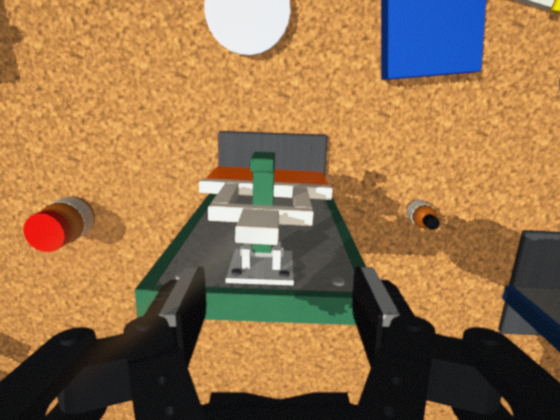

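The stem (258,225) stands between the open fingers, about 14 mm off sideways since the arm was still settling. Aligning and descending.

```bash
python3 -c "
from h import *
plan('g',51,2,258)"
```

```text
target [0.5546 0.1937 0.258 ] dp [-0.06 -1.5   8.65] rot [-0.6  0.   1.4]
```

Call:
drive_tool(dp=[[0,-1,0],[0,-1.5,0],[0,-1.5,1],[-0.05,-1.5,4],[-0.05,-1.5,7],[-0.05,-1.5,8.3],[-0.05,-1.5,8.6],[-0.05,-1.5,8.6]], rotation=[[-0.5,0,1.4],[-0.6,0,1.4],[-0.6,0,1.4],[-0.6,0,1.4],[-0.6,0,1.4],[-0.6,0,1.4],[-0.6,0,1.4],[-0.6,0,1.4]], hand=[0.7,0.7,0.7,0.7,0.7,0.7,0.7,0.7])

```text
clock: 7.35
tool_pos: [0.5575, 0.1783, 0.2588]
orientation: [-3.13, 0.0, 0.179]
force: [-0.8, -0.2, -0.5]
opening: 0.0599
```

```bash
python3 -c "
from h import *
where('g')
f=grab('wrist'); W=cloud(f); X,Y,Z=bf(W,'g')
q=(abs(Z-263)<7)&(X>40)&(X<62)&(abs(Y)<20); print(q.sum(),np.percentile(X[q],[2,50,98]),np.percentile(Y[q],[2,50,98]))
f=grab('scene'); cv2.imwrite('pics/s4.png',cv2.resize(f['img'][100:250,200:400],None,fx=4,fy=4))
"
```

```text
t 7.35 g X,Y,Z [ 51.6 -13.6 258.8] F [-0.81 -0.18 -0.54] open 0.0599 rpy [-1.7931e+02  2.0000e-02  1.0240e+01]
3373 [42.43303061 53.74271239 61.02332047] [-9.39506808  5.26937399 18.86221265]
```

View pics/s4.png

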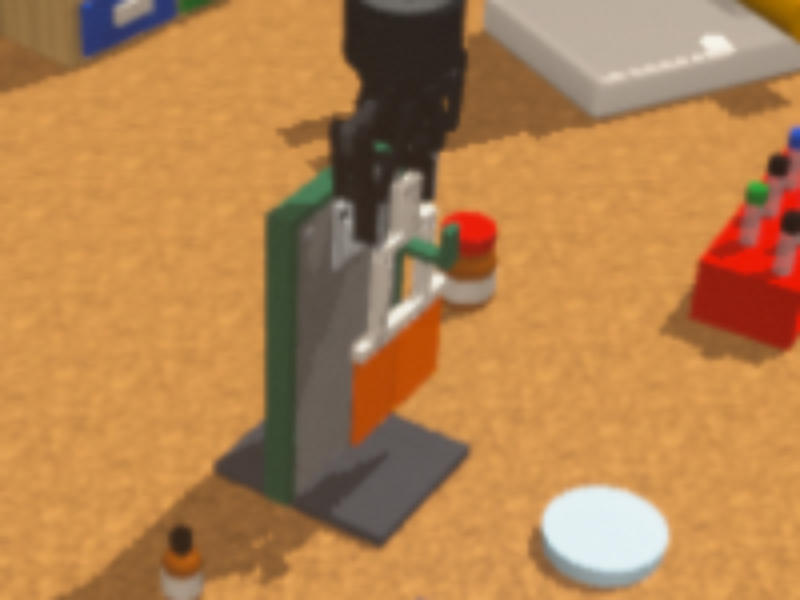

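```bash
python3 -c "
from h import *
s,_=pose(); print(s['joint_positions'].round(3)); plan('g',51,2,258); plan('g',51,2,258,yaw=12)"
```

```text
[ 0.178  0.389 -0.091  1.089  0.012  3.141]
target [0.5546 0.1937 0.258 ] dp [-0.09 -1.54  0.21] rot [-0.7 -0.1  1.4]
target [0.5546 0.1937 0.258 ] dp [-0.09 -1.54  0.21] rot [-0.7 -0.1 -1.7]
```

Joint 6 is at its limit (3.141), so the shift and turn were clipped. The half-turned grasp is equivalent: lift clear, turn 180° the other way.

Call:
drive_tool(dp=[[0,0,-4],[0,0,-8.5],[0,0,-8.6],[0,0,-8.6],[0,0,-8.6],[0,0,-8.6],[0,0,-8.6],[0,0,-8.6],[0,0,-8.6],[0,0,-8.6],[0,0,-8.6],[0,0,-8.6]], rotation=[[0,0,0],[0,0,-4],[0,0,-12],[0,0,-20],[0,0,-28],[0,0,-36],[0,0,-44],[0,0,-52],[0,0,-60],[0,0,-68],[0,0,-76],[0,0,-84]], hand=[0.7,0.7,0.7,0.7,0.7,0.7,0.7,0.7,0.7,0.7,0.7,0.7])

```text
clock: 8.65
tool_pos: [0.5588, 0.1777, 0.3476]
orientation: [3.138, -0.012, 1.651]
force: [-0.6, -0.1, 0.1]
opening: 0.0598
```

Call:
drive_tool(dp=[[0,0,0],[0,0,0],[0,0,0],[0,0,0],[0,0,0],[0,0,0],[0,0,0],[0,0,0],[0,0,0],[0,0,0],[0,0,0],[0,0,0]], rotation=[[0,0,-8],[0,0,-16],[0,0,-24],[0,0,-32],[0,0,-40],[0,0,-48],[0,0,-56],[0,0,-64],[0,0,-72],[0,0,-80],[0,0,-88],[0,0,-95]], hand=[0.7,0.7,0.7,0.7,0.7,0.7,0.7,0.7,0.7,0.7,0.7,0.7])

```text
clock: 9.85
tool_pos: [0.5594, 0.1778, 0.3492]
orientation: [3.13, 0.007, -2.969]
force: [0.9, -0.2, 0.6]
opening: 0.0596
```

```bash
python3 -c "
from h import *
where('g');plan('g',51,2,258,yaw=188.9)"
```

```text
t 9.85 g X,Y,Z [ 53.3 -14.4 349.2] F [ 0.86 -0.17  0.6 ] open 0.0596 rpy [ 179.31    0.42 -170.1 ]
target [0.5546 0.1937 0.258 ] dp [0.27 1.53 9.14] rot [0.7 0.4 1. ]
```

Call:
drive_tool(dp=[[0.2,1,0],[0.27,1.5,0],[0.27,1.53,0.5],[0.27,1.53,3.5],[0.27,1.53,7],[0.27,1.53,8.8],[0.27,1.53,9.1],[0.27,1.53,9.1]], rotation=[[0.7,0.4,1],[0.7,0.4,1],[0.7,0.4,1],[0.7,0.4,1],[0.7,0.4,1],[0.7,0.4,1],[0.7,0.4,1],[0.7,0.4,1]], hand=[0.7,0.7,0.7,0.7,0.7,0.7,0.7,0.7])

```text
clock: 10.65
tool_pos: [0.5545, 0.1934, 0.2584]
orientation: [-3.141, -0.0, -2.986]
force: [-0.3, -0.8, 1.5]
opening: 0.0599
```

```bash
python3 -c "
from h import *
where('g')
f=grab('wrist'); cv2.imwrite('pics/w5.png',f['img']); W=cloud(f); X,Y,Z=bf(W,'g')
q=(abs(Z-265)<4)&(X>40)&(X<62)&(abs(Y)<18); print(q.sum(),np.percentile(X[q],[2,50,98]),np.percentile(Y[q],[2,50,98]),np.median(Z[q]))
"
```

```text
t 10.65 g X,Y,Z [ 50.9   1.8 258.4] F [-0.33 -0.76  1.48] open 0.0599 rpy [-1.7999e+02 -2.0000e-02 -1.7110e+02]
2158 [45.10120348 48.9979523  54.93715178] [-9.86793567  1.62780162 12.9314055 ] 265.0823399010086
```

View pics/w5.png

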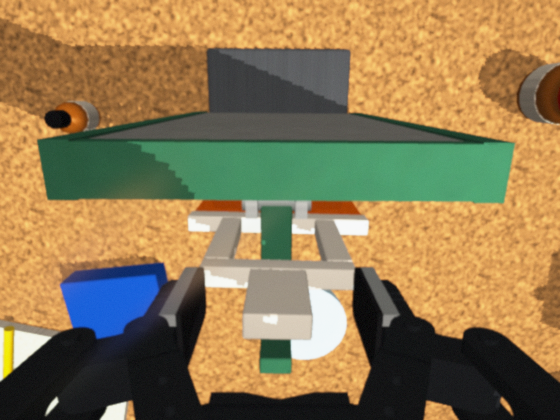

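The stem (279,305) is centred between the fingers. Closing.

Call:
drive_tool(dp=[[0,0,0],[0,0,0],[0,0,0],[0,0,0],[0,0,0],[0,0,0],[0,0,0]], rotation=[[0,0,0],[0,0,0],[0,0,0],[0,0,0],[0,0,0],[0,0,0],[0,0,0]], hand=[0.5,0.3,0.15,0.1,0.1,0.1,0.1])

```text
clock: 11.4
tool_pos: [0.5558, 0.1936, 0.2607]
orientation: [-3.141, 0.004, -2.986]
force: [0.5, -0.8, 6.3]
opening: 0.0229
```

Call:
drive_tool(dp=[[0,0,-0.5],[0,0,-1.2],[0,0,-2],[0,0,-2.8],[0,0,-3.5],[0,0,-3.7],[0,0,-3.7],[0,0,-3.7]], rotation=[[0,0,0],[0,0,0],[0,0,0],[0,0,0],[0,0,0],[0,0,0],[0,0,0],[0,0,0]], hand=[0.1,0.1,0.1,0.1,0.1,0.1,0.1,0.1])

```text
clock: 12.2
tool_pos: [0.5555, 0.1936, 0.2975]
orientation: [-3.141, 0.004, -2.986]
force: [0.5, -0.7, -1.3]
opening: 0.0228
```

```bash
python3 -c "
from h import *
where('g')"
```

```text
t 12.2 g X,Y,Z [ 51.9   1.8 297.5] F [ 0.54 -0.74 -1.3 ] open 0.0228 rpy [-179.99    0.21 -171.11]
```

Call:
drive_tool(dp=[[-1,0,0],[-2.5,0,0],[-4,0,0],[-5.5,0,0],[-7,0,0],[-7.5,0,0],[-7.5,0,0]], rotation=[[0,0,0],[0,0,0],[0,0,0],[0,0,0],[0,0,0],[0,0,0],[0,0,0]], hand=[0.1,0.1,0.1,0.1,0.1,0.1,0.1])

```text
clock: 12.9
tool_pos: [0.6302, 0.2051, 0.2968]
orientation: [-3.141, 0.003, -2.987]
force: [-0.0, -0.1, -1.6]
opening: 0.0225
```

```bash
python3 -c "
from h import *
where('g'); plan('b',125,0,303,yaw=187.8)
f=grab('scene'); W=cloud(f); X,Y,Z=bf(W,'g'); q=(X>60)&(X<160)&(abs(Y)<70)&(Z>80)&(Z<330)
hsv=cv2.cvtColor(f['img'],cv2.COLOR_BGR2HSV); am=q&(hsv[...,0]<20)&(hsv[...,1]>180)
print('amber',am.sum(),np.percentile(X[am],[5,50,95]),np.percentile(Y[am],[2,50,98]),np.percentile(Z[am],[1,50,99]))
wh=q&(hsv[...,1]<60)&(hsv[...,2]>120); print('white',wh.sum(),np.percentile(X[wh],[5,50,95]),np.percentile(Y[wh],[2,98]),np.percentile(Z[wh],[1,99]))
cv2.imwrite('pics/s6.png',cv2.resize(f['img'][80:260,180:420],None,fx=3,fy=3))
"
```

```text
t 12.9 g X,Y,Z [127.5   1.6 296.8] F [-0.04 -0.12 -1.57] open 0.0225 rpy [-1.7998e+02  1.5000e-01 -1.7112e+02]
target [ 0.5753 -0.1985  0.303 ] dp [ 11.65 -39.04  -0.64] rot [-0.   0.2  1.1]
amber 388 [126.72984882 129.13685577 131.26653587] [-54.4730802   -4.99464615  53.05643747] [110.97110541 145.33382511 179.05538927]
white 319 [123.87066153 130.0385872  133.37128161] [-51.02943002  45.94177085] [189.11797621 292.07571821]
```

View pics/s6.png

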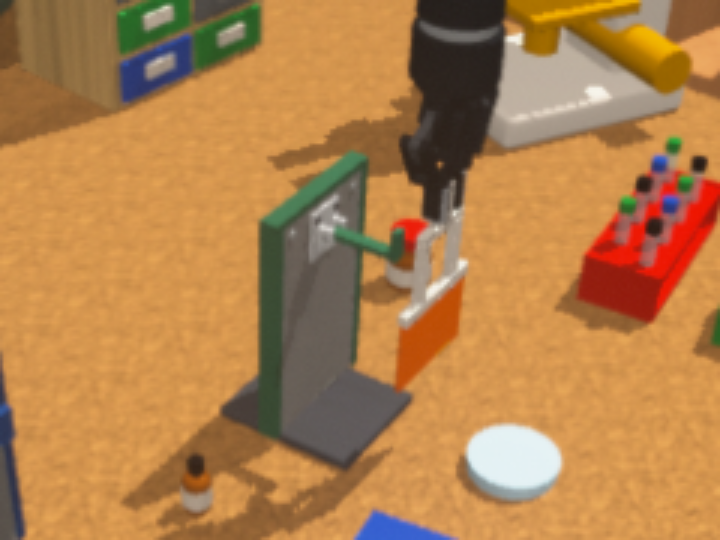

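Shield is clear of the green hook, upright, at right of the green tip; its plate bottom at z=0.111 agrees with the origin at 0.256. Carrying to blue.

Call:
drive_tool(dp=[[0.6,-2,-0.3],[1.6,-5.5,-0.64],[2.8,-9.5,-0.64],[4,-13.5,-0.64],[5.2,-17.5,-0.64],[6.4,-21.5,-0.64],[7.6,-25.5,-0.64],[8.8,-29.5,-0.64],[10,-33.5,-0.64],[11.1,-37,-0.64],[11.65,-39.04,-0.64],[11.65,-39.04,-0.64]], rotation=[[0,0.2,0.3],[0,0.2,0.7],[0,0.2,1.1],[0,0.2,1.1],[0,0.2,1.1],[0,0.2,1.1],[0,0.2,1.1],[0,0.2,1.1],[0,0.2,1.1],[0,0.2,1.1],[0,0.2,1.1],[0,0.2,1.1]], hand=[0.1,0.1,0.1,0.1,0.1,0.1,0.1,0.1,0.1,0.1,0.1,0.1])

```text
clock: 14.15
tool_pos: [0.5737, -0.2013, 0.3033]
orientation: [-3.14, -0.001, -3.01]
force: [0.4, 0.7, -1.6]
opening: 0.023
```

```bash
python3 -c "
from h import *
where('b'); plan('b',53,-1,303,yaw=187.8)
f=grab('scene'); W=cloud(f); X,Y,Z=bf(W,'b'); hsv=cv2.cvtColor(f['img'],cv2.COLOR_BGR2HSV)
m=(hsv[...,0]>105)&(hsv[...,0]<125)&(hsv[...,1]>100)&(X>25)&(X<100)&(abs(Y)<15)&(Z>190)&(Z<260)
for x in range(25,100,8):
    k=m&(X>=x)&(X<x+8)
    if k.sum()>3: print(x,k.sum(),np.percentile(Z[k],[3,50,97]).round(1),np.median(Y[k]).round(1))
q=(X>90)&(X<170)&(abs(Y)<70)&(Z>80)&(Z<330)
am=q&(hsv[...,0]<20)&(hsv[...,1]>180);print('amber',np.percentile(X[am],[5,50,95]),np.percentile(Y[am],[2,98]),np.percentile(Z[am],[1,99]))
cv2.imwrite('pics/s7.png',cv2.resize(f['img'][130:310,80:320],None,fx=3,fy=3))
"
```

```text
t 14.15 b X,Y,Z [123.   -2.5 303.3] F [ 0.39  0.75 -1.64] open 0.023 rpy [-1.7993e+02 -8.0000e-02 -1.7245e+02]
target [ 0.5041 -0.2093  0.303 ] dp [7.   0.12 0.04] rot [-0.1 -0.1 -0.3]
25 13 [222.8 225.4 227. ] 2.2
33 19 [221.7 225.4 227.9] -2.6
41 16 [223.3 225.4 227. ] 1.4
49 16 [222.7 225.4 227.6] 0.5
57 15 [222.7 224.6 226.6] -2.2
65 17 [223.  225.9 228.5] 0.3
73 5 [222.3 225.  225.3] -4.7
81 10 [243.8 246.4 248.1] 1.5
amber [120.95682491 123.45068915 125.67270821] [-56.25511525  49.20888365] [119.06758179 185.91750393]
```

View pics/s7.png

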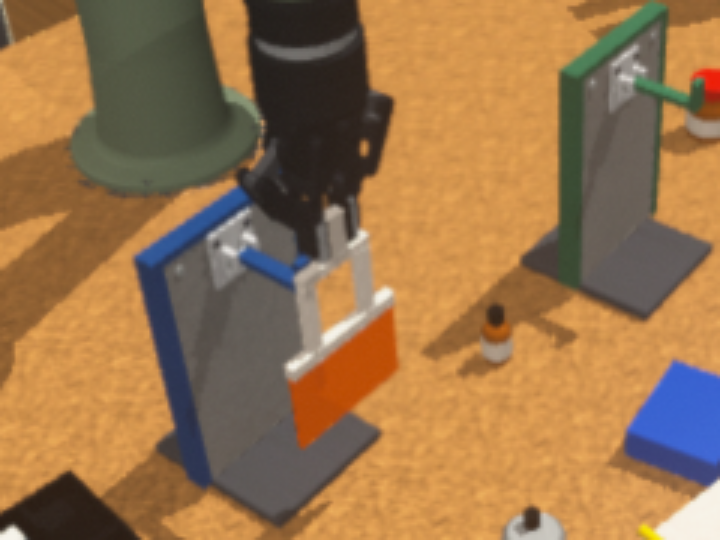

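The shield hangs upright in front of the blue tip; hook arm level, arm top at 225 mm → axis ≈ 221 mm, matching the felt value. Inserting.

Call:
drive_tool(dp=[[0.7,0.1,0],[1.7,0.12,0],[2.7,0.12,0],[3.7,0.12,0],[4.7,0.12,0],[5.7,0.12,0],[6.6,0.12,0],[7,0.12,0],[7,0.12,0]], rotation=[[0,0,0],[0,0,0],[0,0,0],[0,0,0],[0,0,0],[0,0,0],[0,0,0],[0,0,0],[0,0,0]], hand=[0.1,0.1,0.1,0.1,0.1,0.1,0.1,0.1,0.1])

```text
clock: 15.1
tool_pos: [0.5039, -0.2078, 0.3036]
orientation: [3.142, -0.001, -3.009]
force: [-0.3, -0.4, -1.6]
opening: 0.0227
```

```bash
python3 -c "
from h import *
where('b')"
```

```text
t 15.1 b X,Y,Z [ 53.    0.5 303.6] F [-0.32 -0.44 -1.57] open 0.0227 rpy [ 1.8000e+02 -6.0000e-02 -1.7239e+02]
```

Call:
drive_tool(dp=[[0,0,0.8],[0,0,1.6],[0,0,2.4],[0,0,3],[0,0,3.3],[0,0,3.3]], rotation=[[0,0,0],[0,0,0],[0,0,0],[0,0,0],[0,0,0],[0,0,0]], hand=[0.1,0.1,0.1,0.1,0.1,0.1])

```text
clock: 15.7
tool_pos: [0.5037, -0.2076, 0.2699]
orientation: [3.141, -0.002, -3.009]
force: [-0.4, -0.5, -1.5]
opening: 0.0232
```

Call:
drive_tool(dp=[[0,0,0.1],[0,0,0.2],[0,0,0.2]], rotation=[[0,0,0],[0,0,0],[0,0,0]], hand=[0.1,0.1,0.1])

```text
clock: 16.0
tool_pos: [0.5037, -0.2077, 0.268]
orientation: [3.141, -0.002, -3.009]
force: [0.0, -0.0, -1.9]
opening: 0.0226
```

Call:
drive_tool(dp=[[0,0,0.1],[0,0,0.15],[0,0,0.15]], rotation=[[0,0,0],[0,0,0],[0,0,0]], hand=[0.1,0.1,0.1])

```text
clock: 16.3
tool_pos: [0.5039, -0.2078, 0.267]
orientation: [3.141, -0.001, -3.009]
force: [-0.3, 0.1, 1.7]
opening: 0.0226
```

Contact felt at TCP z≈0.267 (−1.9 → +1.7 N): the hook carries it. Releasing.

Call:
drive_tool(dp=[[0,0,0],[0,0,0],[0,0,0],[0,0,0],[0,0,0],[0,0,0]], rotation=[[0,0,0],[0,0,0],[0,0,0],[0,0,0],[0,0,0],[0,0,0]], hand=[0.3,0.4,0.5,0.6,0.6,0.6])

```text
clock: 16.9
tool_pos: [0.5039, -0.2078, 0.267]
orientation: [3.141, -0.001, -3.009]
force: [0.1, 0.7, -0.2]
opening: 0.0514
```

```bash
python3 -c "
from h import *
where('b'); f=grab('wrist'); cv2.imwrite('pics/w8.png',f['img'])
X,Y,Z=bf(cloud(f),'b'); q=(abs(Z-270)<6)&(X>35)&(X<70)&(abs(Y)<18); print(q.sum(),np.percentile(X[q],[2,50,98]),np.percentile(Y[q],[2,50,98]),np.median(Z[q]))
plan('b',53,0,345,yaw=187.8)"
```

```text
t 16.9 b X,Y,Z [ 53.    0.5 267. ] F [ 0.08  0.73 -0.19] open 0.0514 rpy [ 1.7999e+02 -6.0000e-02 -1.7238e+02]
2360 [45.7711673  48.87225981 55.59741608] [-10.57078129   1.0436757   12.30860713] 271.1758850817562
target [ 0.504  -0.2083  0.345 ] dp [ 0.   -0.05 -7.8 ] rot [ 0.  -0.1 -0.2]
```

View pics/w8.png

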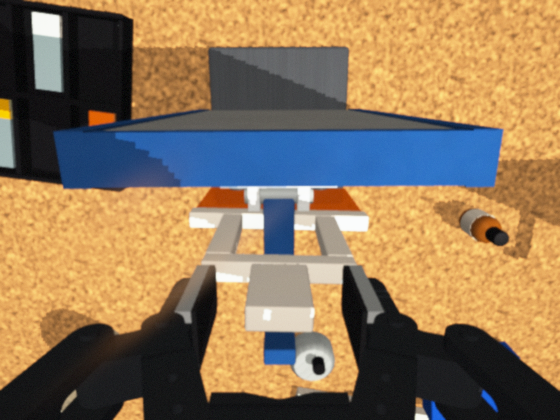

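Shield released and hanging: stem top (279,290) at z=0.271, 30 mm out from the axis, centred, fingers clear. Lifting off and moving over the green hook's tip.

```bash
python3 -c "
from h import *
plan('g',87,1.5,345,yaw=188.9)"
```

```text
target [0.5902 0.1987 0.345 ] dp [-13.94  39.15  -7.81] rot [ 0.  -0.1 -1.3]
```

Call:
drive_tool(dp=[[0,0,-1.5],[0,0,-4.5],[0,0,-7.8],[-1.5,4,-7.8],[-3,8.5,-7.8],[-4.6,13,-7.8],[-6.4,18,-7.8],[-8.2,23,-7.8],[-9.9,28,-7.8],[-11.7,33,-7.8],[-13.3,37.5,-7.8],[-13.94,39.15,-7.8]], rotation=[[0,0,0],[0,0,0],[0,0,0],[0,0,-1.3],[0,0,-1.3],[0,0,-1.3],[0,0,-1.3],[0,0,-1.3],[0,0,-1.3],[0,0,-1.3],[0,0,-1.3],[0,0,-1.3]], hand=[0.6,0.6,0.6,0.6,0.6,0.6,0.6,0.6,0.6,0.6,0.6,0.6])

```text
clock: 18.15
tool_pos: [0.5903, 0.2025, 0.3446]
orientation: [3.141, -0.001, -2.983]
force: [0.8, -0.2, -0.2]
opening: 0.0516
```

Call:
drive_tool(dp=[[0,0,0],[0,0,0]], rotation=[[0,0,0],[0,0,0]], hand=[0.6,0.6])

```text
clock: 18.35
tool_pos: [0.59, 0.2031, 0.3441]
orientation: [3.141, -0.002, -2.981]
force: [-0.6, -0.2, -1.1]
opening: 0.0511
```

```bash
python3 -c "
from h import *
where('g'); f=grab('wrist'); hsv=cv2.cvtColor(f['img'],cv2.COLOR_BGR2HSV)
X,Y,Z=bf(cloud(f),'g'); q=(abs(Z-240)<5)&(X>70)&(X<105)&(abs(Y)<18); print(q.sum(),np.percentile(X[q],[2,50,98]),np.percentile(Y[q],[2,50,98]),np.median(Z[q]))
plan('g',87,1.5,238,yaw=188.9)
f=grab('scene'); X,Y,Z=bf(cloud(f),'b'); hsv=cv2.cvtColor(f['img'],cv2.COLOR_BGR2HSV); am=(X>30)&(X<90)&(abs(Y)<70)&(Z>60)&(hsv[...,0]<20)&(hsv[...,1]>180)
print('amber',np.percentile(X[am],[5,50,95]),np.percentile(Y[am],[2,98]),np.percentile(Z[am],[1,99]))"
```

```text
t 18.35 g X,Y,Z [ 87.5   5.8 344.1] F [-0.58 -0.16 -1.06] open 0.0511 rpy [ 1.7996e+02 -1.0000e-01 -1.7080e+02]
329 [82.19886129 85.10153342 89.82288845] [-6.46335451  0.32962651  7.10081689] 241.08673666278034
target [0.5902 0.1987 0.238 ] dp [ 0.02 -0.34 10.63] rot [ 0.  -0.1  0.2]
amber [50.5851811  53.61501462 56.78509378] [-52.83117283  54.52585636] [ 82.65303079 150.62190219]
```

Call:
drive_tool(dp=[[0.1,-0.45,0.5],[0.1,-0.45,3.5],[0.1,-0.45,7],[0.1,-0.45,9.5],[0.1,-0.45,10.6],[0.1,-0.45,10.6]], rotation=[[0,0,0.2],[0,0,0.2],[0,0,0.2],[0,0,0.2],[0,0,0.2],[0,0,0.2]], hand=[0.6,0.6,0.6,0.6,0.6,0.6])

```text
clock: 19.05
tool_pos: [0.5888, 0.1955, 0.2371]
orientation: [3.141, -0.004, -2.989]
force: [-0.6, -0.3, 0.5]
opening: 0.0515
```

Call:
drive_tool(dp=[[0,0,0],[0,0,0],[0,0,0],[0,0,0],[0,0,0],[0,0,0],[0,0,0]], rotation=[[0,0,0],[0,0,0],[0,0,0],[0,0,0],[0,0,0],[0,0,0],[0,0,0]], hand=[0.4,0.25,0.12,0.05,0.05,0.05,0.05])

```text
clock: 19.75
tool_pos: [0.5894, 0.197, 0.2389]
orientation: [3.139, -0.001, -2.988]
force: [-1.8, 4.8, 4.5]
opening: 0.0129
```

```bash
python3 -c "
from h import *
where('g')"
```

```text
t 19.75 g X,Y,Z [ 8.590e+01 -1.000e-01  2.389e+02] F [-1.8   4.75  4.47] open 0.0129 rpy [ 1.7984e+02 -7.0000e-02 -1.7119e+02]
```

Call:
drive_tool(dp=[[0.14,0,-0.46],[0.39,0,-1.1],[0.7,0,-1.7],[1.06,0,-2.28],[1.49,0,-2.81],[1.97,0,-3.3],[1.97,0,-3.3]], rotation=[[0,0,0],[0,0,0],[0,0,0],[0,0,0],[0,0,0],[0,0,0],[0,0,0]], hand=[0.05,0.05,0.05,0.05,0.05,0.05,0.05])

```text
clock: 20.45
tool_pos: [0.5681, 0.1938, 0.2721]
orientation: [3.139, -0.004, -2.988]
force: [-3.6, 3.0, -9.3]
opening: 0.0122
```

```bash
python3 -c "
from h import *
where('g')"
```

```text
t 20.45 g X,Y,Z [6.440e+01 1.000e-01 2.721e+02] F [-3.63  2.98 -9.27] open 0.0122 rpy [ 179.82   -0.23 -171.17]
```

Call:
drive_tool(dp=[[0.52,0,-0.43],[1.08,0,-0.82],[1.68,0,-1.14],[2.31,0,-1.41],[2.96,0,-1.61],[3.63,0,-1.74],[3.97,0,-1.78],[3.97,0,-1.78]], rotation=[[0,0,0],[0,0,0],[0,0,0],[0,0,0],[0,0,0],[0,0,0],[0,0,0],[0,0,0]], hand=[0.05,0.05,0.05,0.05,0.05,0.05,0.05,0.05])

```text
clock: 21.25
tool_pos: [0.5291, 0.188, 0.2912]
orientation: [3.138, -0.001, -2.987]
force: [1.3, 5.8, -10.3]
opening: 0.0122
```

```bash
python3 -c "
from h import *
where('g')"
```

```text
t 21.25 g X,Y,Z [ 25.    0.3 291.2] F [  1.33   5.82 -10.26] open 0.0122 rpy [ 1.7978e+02 -8.0000e-02 -1.7115e+02]
```

Call:
drive_tool(dp=[[0,0,0],[0,0,0],[0,0,0],[0,0,-1.5],[0,0,-4],[-2.5,0,-4],[-5,0,-4],[-5,0,-4],[-5,0,-2],[-5,0,0],[-5,0,0],[-5,0,0]], rotation=[[0,0,0],[0,0,0],[0,0,0],[0,0,0],[0,0,0],[0,0,0],[0,0,0],[0,0,0],[0,0,0],[0,0,0],[0,0,0],[0,0,0]], hand=[0.4,0.5,0.5,0.5,0.5,0.5,0,0,0,0,0,0])

```text
clock: 22.45
tool_pos: [0.5782, 0.1954, 0.2917]
orientation: [3.138, -0.002, -2.987]
force: [-0.4, -0.8, -0.6]
opening: 0.0003
```

```bash
python3 - <<'E'
from h import *
where('g'); f=grab('wrist'); cv2.imwrite('pics/w9.png',f['img'])
X,Y,Z=bf(cloud(f),'g'); hsv=cv2.cvtColor(f['img'],cv2.COLOR_BGR2HSV)
q=(Z>262)&(X>-30)&(X<70)&(abs(Y)<12)&(hsv[...,0]>50)&(hsv[...,0]<95)&(hsv[...,1]>80)
for x in range(-30,70,5):
    k=q&(X>=x)&(X<x+5)
    if k.sum()>5: print(x,k.sum(),np.percentile(Z[k],[5,50,95]).round(1))
E
```

```text
t 22.45 g X,Y,Z [7.460e+01 1.000e-01 2.917e+02] F [-0.39 -0.83 -0.61] open 0.0003 rpy [ 1.7980e+02 -1.0000e-01 -1.7116e+02]
20 292 [282.7 285.  287.2]
25 626 [286.8 288.7 289.9]
30 493 [285.5 286.9 288.2]
35 434 [283.2 284.6 286. ]
40 395 [281.  282.3 283.7]
45 367 [278.6 280.  281.4]
50 144 [277.3 278.2 279.2]
55 31 [333.1 343.4 352.9]
60 43 [313.6 334.4 347.9]
```

View pics/w9.png

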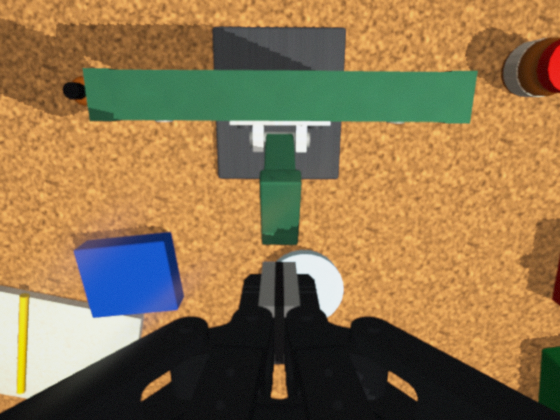

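The green hook (280,190) stands at about 0.4 rad with the closed fingers outside it; pushing it to the board.

Call:
drive_tool(dp=[[0.6,0,0],[1.2,0,0],[1.8,0,0],[2.3,0,0],[2.8,0,0],[3.2,0,0],[3.4,0,0],[3.4,0,0]], rotation=[[0,0,0],[0,0,0],[0,0,0],[0,0,0],[0,0,0],[0,0,0],[0,0,0],[0,0,0]], hand=[0,0,0,0,0,0,0,0])

```text
clock: 23.3
tool_pos: [0.5443, 0.1903, 0.2921]
orientation: [3.138, -0.002, -2.987]
force: [0.2, 0.8, -0.7]
opening: 0.0002
```

Call:
drive_tool(dp=[[0.1,0,0],[0.2,0,0],[0.2,0,0]], rotation=[[0,0,0],[0,0,0],[0,0,0]], hand=[0,0,0])

```text
clock: 23.6
tool_pos: [0.5423, 0.1899, 0.292]
orientation: [3.138, -0.002, -2.987]
force: [1.0, -0.3, 0.9]
opening: -0.0
```

```bash
cat > gh.py <<'E'
from h import *
where('g'); f=grab('wrist')
X,Y,Z=bf(cloud(f),'g'); hsv=cv2.cvtColor(f['img'],cv2.COLOR_BGR2HSV)
q=(Z>264)&(Z<300)&(X>-30)&(X<50)&(abs(Y)<9)&(hsv[...,0]>50)&(hsv[...,0]<95)&(hsv[...,1]>80)
for x in range(-30,50,5):
    k=q&(X>=x)&(X<x+5)
    if k.sum()>5: print(x,k.sum(),np.percentile(Z[k],[5,50,95]).round(1))
E
python3 gh.py
```

```text
t 23.6 g X,Y,Z [3.82e+01 2.00e-01 2.92e+02] F [ 0.97 -0.26  0.9 ] open -0.0 rpy [ 1.7980e+02 -1.1000e-01 -1.7115e+02]
-5 612 [280.4 285.6 286.8]
0 525 [285.  285.9 286.9]
5 499 [284.9 285.8 286.6]
10 479 [284.6 285.6 286.5]
15 469 [284.7 285.6 286.5]
20 441 [284.4 285.4 286.3]
25 51 [284.  284.9 285.6]
```

Call:
drive_tool(dp=[[0.1,0,0],[0.15,0,0],[0.15,0,0]], rotation=[[0,0,0],[0,0,0],[0,0,0]], hand=[0,0,0])

```text
clock: 23.95
tool_pos: [0.5407, 0.1897, 0.292]
orientation: [3.138, -0.002, -2.987]
force: [1.5, 0.9, 1.1]
opening: -0.0
```

Call:
drive_tool(dp=[[0.1,0,0],[0.15,0,0],[0.15,0,0]], rotation=[[0,0,0],[0,0,0],[0,0,0]], hand=[0,0,0])

```text
clock: 24.25
tool_pos: [0.5402, 0.1896, 0.2921]
orientation: [3.138, 0.0, -2.987]
force: [5.2, 0.2, -0.1]
opening: -0.0003
```

Call:
drive_tool(dp=[[0.12,0,0],[0.15,0,0],[0.15,0,0]], rotation=[[0,0,0],[0,0,0],[0,0,0]], hand=[0,0,0])

```text
clock: 24.55
tool_pos: [0.5401, 0.1896, 0.2921]
orientation: [3.138, 0.003, -2.987]
force: [6.4, 1.7, -2.5]
opening: 0.0
```

Call:
drive_tool(dp=[[-0.5,0,0],[-2,0,0],[-5,0,0],[-5,0,-3],[-5,0,-6],[-5,0,-8],[-5,0,-8],[-5,0,-8]], rotation=[[0,0,0],[0,0,0],[0,0,0],[0,0,0],[0,0,0],[0,0,0],[0,0,0],[0,0,0]], hand=[0,0,0,0,0,0,0,0])

```text
clock: 25.35
tool_pos: [0.589, 0.1968, 0.3716]
orientation: [3.138, 0.002, -2.987]
force: [-0.2, -0.2, 0.3]
opening: 0.0003
```

```bash
python3 gh.py; python3 -c "
from h import *
f=grab('scene'); cv2.imwrite('pics/s10.png',cv2.resize(f['img'][110:310,90:370],None,fx=2.8,fy=2.8)); X,Y,Z=bf(cloud(f),'b'); hsv=cv2.cvtColor(f['img'],cv2.COLOR_BGR2HSV); am=(X>30)&(X<90)&(abs(Y)<70)&(Z>60)&(hsv[...,0]<20)&(hsv[...,1]>180)
print('amber',np.percentile(X[am],[5,50,95]),np.percentile(Y[am],[2,98]),np.percentile(Z[am],[1,99]))
m=(hsv[...,0]>105)&(hsv[...,0]<125)&(hsv[...,1]>100)&(X>25)&(X<100)&(abs(Y)<15)&(Z>190)&(Z<260)
for x in range(25,100,8):
    k=m&(X>=x)&(X<x+8)
    if k.sum()>3: print(x,np.median(Z[k]))"
```

```text
t 25.35 g X,Y,Z [ 8.550e+01 -2.000e-01  3.716e+02] F [-0.17 -0.18  0.3 ] open 0.0003 rpy [ 1.7979e+02  1.0000e-01 -1.7117e+02]
-10 33 [283.7 285.2 286.2]
-5 280 [284.1 285.3 286.5]
0 303 [284.1 285.3 286.4]
5 264 [284.1 285.4 286.3]
10 256 [284.1 285.3 286.3]
15 247 [284.1 285.4 286.3]
20 196 [284.4 285.3 286.5]
amber [50.48162044 53.63185159 56.41189693] [-52.41803445  54.76148873] [ 82.9593709  149.75087088]
25 226.24566817029574
57 225.68130604665433
65 225.665791075335
73 224.82406641079996
81 239.55541321560048
89 237.63472194222246
```

View pics/s10.png

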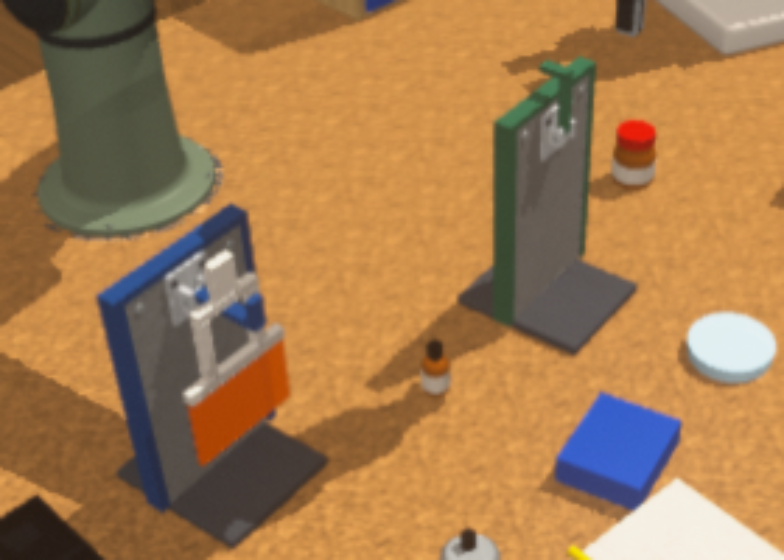

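The green hook (565,90) is folded flat: its top face is level at 285.3 mm along its whole length, so the angle is about 0. The shield hangs on the blue hook (235,330) with its hook arm level. The arm is clear of everything.

```bash
python3 -c "
from cell import arm
print(arm.sign_off())"
```

```text
the job is handed in; nothing more can be done
None
```

The shield now hangs on the blue hook and the green hook is folded flat. I handed the job in at about 25 s of the 67 s allowed. No verdict came back, so the results below are my own readings.

- **Blue hook:** I pushed it out and pressed it home, and the force settled at 12.4 N. Its true axis came out about 5–6 mm above nominal (z ≈ 0.2205 m), by feel and by camera. In the last picture its arm is still level.
- **Shield:** I lowered it onto the blue hook until the force changed from −1.9 to +1.7 N, then let go. It hangs about 30 mm out from the axis, within about 1 mm sideways and upright.
- **Green hook:** I pinched it, lifted it along its arc and pushed it to the board with about 6 N. Its top face is level at 285.3 mm, so it is folded to about 0 rad.
- **Other things on the bench:** I kept the arm clear of them, and those in the last scene picture look unmoved. I did not measure them, and the beaker was outside that view. The arm stood free of everything, with force about 0.3 N.

**Problems on the way:**
- **Joint limit:** joint 6 reached its limit on the first approach to the shield, leaving the tool about 15 mm off sideways with no contact force. I lifted off and took the grasp turned by 180°.
- **Downward push at the grip:** closing on the stem pushed down with about 6 N.

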